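Load the indexing fixture and hold it at the third stop

ROBOT

A 6-joint arm with a two-finger parallel gripper is mounted at the origin on a cart in front of the work surface, level with it; the furniture and walls round the work are solid. World frame = base frame: x ahead of the robot, y to its left, z up, the work surface at z = 0. Lengths are in m, angles in degrees, forces in N, time in s.
With the tool pointing down it reaches from about 0.25 to 0.725 m from the base axis. Payload 9.7 kg.
Tool frame: the origin (TCP) lies between the finger pads; the fingertips stand 22 mm ahead of it and the grasp point (between the pads) lies 3 mm ahead of it; z points along the fingers, y is the line along which they close (so a half turn about z gives the same grasp; the last joint's range is limited). The gripper opens to 85 mm and grips with 20 to 120 N. Pads are 22 mm wide; open, the fingers measure 114 mm over their backs; the gripper's body (76 mm by 85 mm) begins 54 mm behind the grasp point. The pads swing forward as they close: fully open they stand 13 mm farther back than shut.
Start: joints at [-71.562, 4.979, 10.078, 95.1, 0, 90], TCP at [0.174, -0.522, 0.214] pointing down, gripper open.
Joint ranges: [-179.16, 179.16], [-48.56, 103.87], [-65.8, 70.77], [-126.05, 130.52], [-82.76, 87.17], [-180, 180]. Speed limits (degrees/s): [127.2, 127.2, 147.25, 180, 180, 180].

INTERFACE

Orientations are given as [roll, pitch, yaw] about the fixed x, y, z axes, in that order (R = Rz(yaw) Ry(pitch) Rx(roll)).
In Python, from workcell import bot, viewer, finder gives the robot as it stands.
- The arm moves only by the tool move_arm, never from a script. Its arguments are lists of equal length, an entry for each row: "offset": the shift along the tool's x, y, z in cm, a list of three; "twist": the turn, a rotation vector about the tool's x, y, z in rad, a list of three; "grip": the opening, from 0 (shut) to 1 (fully open). In form: {"offset": [[x, y, z], ...], "twist": [[ax, ay, az], ...], "grip": [grip, ...]}. A call has 1 to 5 rows; each row shifts and turns the commanded pose from where the row before left it, along the tool's axes as they then stand; what a row does not reach is not made up. A row lasts 1/10 s, in which the tool goes at most 50 mm and 8.59 degrees, less where a joint would pass 70% of its speed; a pose out of reach is approached as far as the arm can. A call is refused whole if a number of a shift passes 5 or a number of a turn 0.15, either way. A call with a gripper value outside its range is refused whole. The fingers move at their own pace and stop on an object; "force" is the grip in N (left out, the last holds). Time passes only in rows, so rows that do not move let the fingers close. It gives the time, the measured TCP pose, the force, the opening and the grip force at its end, in the units of the state.
- bot.get_obs(): the state, without advancing time (a new reading comes with each control period).
- viewer.camera(name): name is "scene" or "top" or "wrist"; returns a dict with "color" (384x512x3 uint8, red, green, blue), "depth" (384x512 float32, m along the optical axis (not along the pixel's ray), 0 where there is no reading), "vfov" (degrees; the focal length in pixels is half the picture's height over the tangent of half this angle, whatever the lens; pixels are square), "cx", "cy" (the principal point, pixels), "position" and "attitude" of the camera in the world; the wrist camera has in their place "tool_from_camera" (4x4, takes a point from camera to tool coordinates, whose origin is the TCP and whose axes are the flange's). Camera axes: x right, y down, z forward; pixel columns grow to the right and rows downward; lengths in m; the calibration is good to about 2 mm. A picture is of the moment at which its call begins: read the wrist's pose just before it.
- bot.job_done(): hands the job in; it is judged then, once.
Trained networks look in a picture, given as the dict that the camera call returned (one of the last four; its "shot" number tells which), for a name from the list of things; names that differ only in an ending like _2 or _b are one class to them, and where a whole thing is asked for, a point or a joint stands for the part that bears it (a point fixed in the world has none). Each returns a list of dicts, best first, with "p" (0 to 1); they miss things now and then, are a little off and sometimes report something else, mostly with a low value. They report only what shows in the picture. A call takes as long as a camera call.
- finder.boxes_of(picture, thing): "position" ([column, row] in pixels, amid what is visible of it).
- finder.pinpoint(picture, thing): "position" ([column, row] in pixels: a listed point, or the origin of a listed thing).
The state is a dict: "time": time; "q": joint angles; "qd": joint speeds; "joint_efforts": joint torques, N m; "ee_pos": TCP position; "tcp_rot": TCP orientation; "wrist_force": force on the tool from outside, world axes, zero at the start; "torque": the same for the moment, N m; "opening": finger opening in m; "grasp_force": force on a finger pad.
Only numpy, scipy, OpenCV 4.12 (cv2) and the standard library are available. Lean on these libraries where they do the work, as an engineer would, in place of code of your own. Each camera call takes 0.05 s, during which the arm holds its last target. There are 200 camera calls.

TASK

Pluck the tall slender bush from the pocket tray and stand it, flange down, fully home in the round nest of the indexing fixture while the fixture is still at its rest position. Let go of the bush, then take the fixture's knob and turn it clockwise (seen from above) three clicks, each of which can be felt in the turning effort, to the third stop, where the bush faces the sensor, and do not run on towards the fourth. A spring turns it back if let go, so the program finishes while still holding the knob at the third stop; leave the other two parts standing in the tray.

Things in the scene. Friction and masses are not known exactly. Their poses are not given: they have to be found in the camera images.
- bush: the part to load: a plain grey turned steel bush, round, the tallest and slenderest of the three parts in the tray, 36 mm tall; its lower end, the flange, is 25 mm across, and above it the bush is about 20 mm across (take it at 20 to 24 mm). 40 to 85 g. It stands flange down in one of the tray's pockets (any of the three). Origin: centre of its underside; z is its axis, up
- wide_sleeve: bystander in another pocket: short wide turned steel sleeve, 32 mm across its flange, 24 mm tall; origin at the centre of its underside, z up. It stays in its pocket
- collet: bystander in another pocket: slotted steel spring collet, 29 mm across, 31 mm tall; origin at the centre of its underside, z up. It stays in its pocket
- pocket_tray: fixed grey tray 200 x 66 x 14 mm with a row of three square pockets 36 mm wide and 7 mm deep, 62 mm apart along its x axis (pocket centres at x = -62, 0, 62 mm, pocket floor 7 mm above its underside). Origin: centre of its underside; x along the row
- index_base: fixed round grey casting of the indexing fixture, 190 mm across, 14 mm high. Origin: centre of its underside, on the turning axis; z up; -x points to the nest at rest. Marks on its rim show the stops, every 24 degrees clockwise from -x. At the third stop, 112 mm from the axis, stands a 62 mm high bracket with a 12 mm round sensor pointing inwards
- index_turn (a joint): angle of the fixture's steel plate (164 mm across, top 26 mm above the bench) with nest and knob: 0 at rest, growing clockwise from above. Clicks at 0.419, 0.838, 1.257, 1.676 rad (stops 1 to 4), end 1.9. A spring drives it back to 0 when let go; turning takes 0.03 to 0.3 N m: stiffest between stops, easing as it drops into each, never reversing
- nest_floor (a point): centre of the floor of the nest, a round aluminium cup on the plate that turns with it, 58 mm from the turning axis: 29 mm across inside at its floor, flaring to about 35 mm at its mouth 8 mm above the floor (42 mm over its rim); floor 26.5 mm above the bench. z up
- knob_grip (a point): grip point of the knob, on the turning axis, 54 mm above the bench (28 mm above the plate). z up; x lies along the knob's bar (the nest lies towards -x) and y across it; turns with the plate
- index_knob: the turning plate with its knob: a black bar at the plate's centre, 52 mm long, 14 mm wide, its top 64 mm above the bench and 38 mm above the plate, free on both sides down to 8 mm above the plate. Origin: on the axis, at the plate's underside, 16 mm above the bench; x along the bar (nest towards -x), y across it (pinch along y)

How it is judged:
By the outcome, as a careful person would: the job done as asked, in the order asked, and still so for the second after the job is handed in, while the arm keeps its last pose, push and grip.
It also fails if it takes over 54 s, if anything falls off the work surface, if the arm or the gripper's body presses on something with over 40 N, if the wrist force passes 120 N, or if a joint passes its speed limit or range.

## Working session

There is one attempt and no reset: what is moved stays moved. The work goes in short steps, Python scripts to look and compute and a tool call to move; the robot and the scene stay as the last step left them, time stands still between calls to the robot, and variables do not carry over. Pictures are saved under pics/ and viewed, at most 13 in all, crops included, and the job is handed in when it is done.

Besides the shell and the picture viewer there is one more tool, called after "Call:" by a JSON object that holds its "method" and its "body", one argument or row to a line. move_arm: Moves the arm, as the interface text tells. Its arguments: {"type":"object","properties":{"offset":{"type":"array","items":{"type":"array","items":{"type":"number"}}},"twist":{"type":"array","items":{"type":"array","items":{"type":"number"}}},"grip":{"type":"array","items":{"type":"number"}},"force":{"type":"number"}},"required":["offset","twist","grip"]}

```bash
mkdir -p pics; ls
cat > h.py <<'E'
import numpy as np, cv2
from scipy.spatial.transform import Rotation as R
from workcell import bot, viewer, finder
def cam(n):
    o=bot.get_obs(); c=viewer.camera(n); T=np.eye(4)
    if n=="wrist":
        W=np.eye(4); W[:3,:3]=R.from_euler('xyz',o['tcp_rot'],degrees=True).as_matrix(); W[:3,3]=o['ee_pos']
        T=W@np.array(c['tool_from_camera'])
    else:
        a=np.array(c['attitude'],float)
        T[:3,:3]=a if a.shape==(3,3) else R.from_euler('xyz',a,degrees=True).as_matrix()
        T[:3,3]=c['position']
    c['T']=T; c['f']=192/np.tan(np.radians(c['vfov'])/2); return c
def ray(c,p):
    d=np.array([(p[0]-c['cx'])/c['f'],(p[1]-c['cy'])/c['f'],1.]); return c['T'][:3,3],c['T'][:3,:3]@d
def atz(c,p,z):
    o,d=ray(c,p); return o+d*(z-o[2])/d[2]
def cloud(c):
    v,u=np.mgrid[:384,:512]; z=c['depth']
    P=np.stack([(u-c['cx'])/c['f']*z,(v-c['cy'])/c['f']*z,z],-1)
    W=P@c['T'][:3,:3].T+c['T'][:3,3]; W[z==0]=np.nan; return W
def save(c,n): cv2.imwrite('pics/'+n,c['color'][:,:,::-1])
E
python3 - <<'E'
from h import *
np.set_printoptions(precision=4,suppress=True)
o=bot.get_obs(); print({k:np.round(v,3) for k,v in o.items()})
Z={'bush':0.007,'wide_sleeve':.007,'collet':.007,'pocket_tray':0,'index_base':0,'nest_floor':.0265,'knob_grip':.054,'index_knob':.016}
for n in('top','scene'):
    c=cam(n); save(c,n+'1.png'); print(n,c['position'],c['attitude'],c['vfov'],c['cx'],c['cy'])
    for t,z in Z.items():
        for r in finder.pinpoint(c,t)[:2]: print(t,np.round(r['p'],2),np.round(r['position'],1),atz(c,r['position'],z))
E
```

```text
pics
{'time': np.float64(0.0), 'q': array([-71.562,   5.01 ,  10.032,  95.1  ,  -0.002,  90.   ]), 'qd': array([ 0.071, -0.046,  0.079,  0.043,  0.035, -0.049]), 'joint_efforts': array([ -0.   , -52.039,  46.48 ,   0.016,  -0.   ,   0.   ]), 'ee_pos': array([ 0.174, -0.522,  0.214]), 'tcp_rot': array([-179.922,    0.002,   18.438]), 'wrist_force': array([-1.195, -1.309, -0.191]), 'torque': array([-0.062, -0.022,  0.003]), 'grasp_force': np.float64(0.0), 'opening': np.float64(0.085)}
top [0.3806 0.1396 0.9227] [-169.9173   -0.1083  -88.4596] 44.92666191254685 260.2644727421996 194.8981830000548
bush 0.69 [178.2 241.5] [0.4459 0.3011 0.007 ]
wide_sleeve 0.61 [194.  184.6] [0.5608 0.2759 0.007 ]
collet 0.48 [183.7 218.8] [0.4911 0.2928 0.007 ]
pocket_tray 0.64 [185.9 217.2] [0.4953 0.2897 0.    ]
nest_floor 0.86 [361.3 191.8] [ 0.5515 -0.056   0.0265]
knob_grip 0.81 [353.5 158.3] [ 0.6115 -0.0357  0.054 ]
knob_grip 0.4 [183.3 214.9] [0.4928 0.2861 0.054 ]
index_knob 0.57 [355.1 163.6] [ 0.6108 -0.0465  0.016 ]
index_knob 0.5 [193.3 182.7] [0.5628 0.2762 0.016 ]
scene [0.1743 0.7497 0.5577] [-124.6177   -1.2305 -150.6042] 45.51753770482533 258.1014706058827 189.71749798389175
bush 0.68 [243.8 288.7] [0.4376 0.3053 0.007 ]
wide_sleeve 0.51 [214.9 267.3] [0.5047 0.2885 0.007 ]
collet 0.91 [218.6 269.8] [0.496  0.2903 0.007 ]
pocket_tray 0.83 [217.2 271.7] [0.4997 0.2894 0.    ]
pocket_tray 0.5 [189.8 257.3] [0.5606 0.2844 0.    ]
index_base 0.96 [253.2 166.2] [ 0.6173 -0.0379  0.    ]
nest_floor 0.82 [282.5 159.3] [ 0.5544 -0.0608  0.0265]
knob_grip 0.94 [257.8 145.3] [ 0.6102 -0.0447  0.054 ]
knob_grip 0.26 [282.5 159.2] [ 0.5349 -0.0192  0.054 ]
index_knob 0.84 [255.5 158. ] [ 0.618  -0.0493  0.016 ]
```

View pics/top1.png

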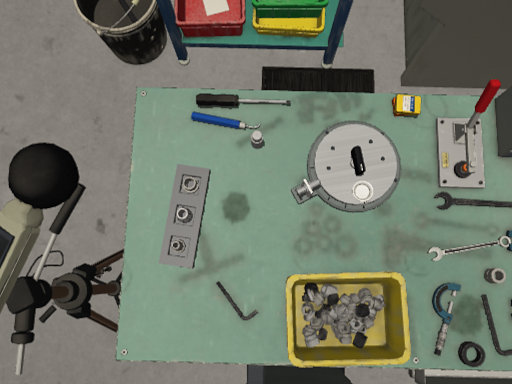

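View pics/scene1.png

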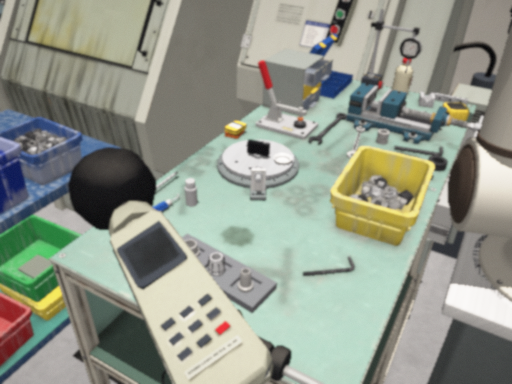

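The top view shows the tray at about (185,217) px, with the bush at (178,243), its near pocket. The fixture is at (353,160) px, with its nest at (362,192) and the bracket at (305,188). The way to the tray is clear, so I'll move above it.

Call:
{"method": "move_arm", "body": {
  "offset": [
    [2.6, -3.5, 0],
    [2.6, -3.5, 0],
    [2.6, -3.5, 0],
    [2.6, -3.5, 0],
    [2.6, -3.5, 0]
  ],
  "twist": [
    [0, 0, 0],
    [0, 0, 0],
    [0, 0, 0],
    [0, 0, 0],
    [0, 0, 0]
  ],
  "grip": [1, 1, 1, 1, 1]
}}

```text
time: 1.4
ee_pos: [0.242, -0.3131, 0.2144]
tcp_rot: [180.0, -0.0, 18.4]
wrist_force: [1.3, -0.4, -1.0]
opening: 0.0853
grasp_force: 0.0
```

Call:
{"method": "move_arm", "body": {
  "offset": [
    [2.6, -3.5, 0],
    [2.6, -3.5, 0],
    [2.6, -3.5, 0],
    [2.6, -3.5, 0],
    [2.6, -3.5, 0]
  ],
  "twist": [
    [0, 0, 0],
    [0, 0, 0],
    [0, 0, 0],
    [0, 0, 0],
    [0, 0, 0]
  ],
  "grip": [1, 1, 1, 1, 1]
}}

```text
time: 1.9
ee_pos: [0.31, -0.1059, 0.2147]
tcp_rot: [180.0, -0.1, 18.4]
wrist_force: [1.6, -1.0, 0.1]
opening: 0.0856
grasp_force: 0.0
```

Call:
{"method": "move_arm", "body": {
  "offset": [
    [2.6, -3.5, 0],
    [2.6, -3.5, 0],
    [2.6, -3.5, 0],
    [2.6, -3.5, 0],
    [2.6, -3.5, 0]
  ],
  "twist": [
    [0, 0, 0],
    [0, 0, 0],
    [0, 0, 0],
    [0, 0, 0],
    [0, 0, 0]
  ],
  "grip": [1, 1, 1, 1, 1]
}}

```text
time: 2.4
ee_pos: [0.378, 0.1017, 0.2147]
tcp_rot: [180.0, -0.1, 18.5]
wrist_force: [0.4, -0.6, 0.3]
opening: 0.0855
grasp_force: 0.0
```

Call:
{"method": "move_arm", "body": {
  "offset": [
    [2.8, -3.5, 0],
    [2.8, -3.5, 0],
    [2.8, -3.5, 0],
    [2.8, -3.5, 0],
    [0, 0, 0]
  ],
  "twist": [
    [0, 0, 0],
    [0, 0, 0],
    [0, 0, 0],
    [0, 0, 0],
    [0, 0, 0.12]
  ],
  "grip": [1, 1, 1, 1, 1]
}}

```text
time: 2.9
ee_pos: [0.4691, 0.1866, 0.2151]
tcp_rot: [-175.9, 0.4, 19.3]
wrist_force: [-0.9, -0.7, -1.0]
opening: 0.0853
grasp_force: 0.0
```

Call:
{"method": "move_arm", "body": {
  "offset": [
    [0, 0, 0],
    [0, 0, 0],
    [0, 0, 0],
    [0, 0, 0]
  ],
  "twist": [
    [0, 0, 0.12],
    [0, 0, 0.12],
    [0, 0, 0.12],
    [0, 0, 0]
  ],
  "grip": [1, 1, 1, 1]
}}

```text
time: 3.3
ee_pos: [0.4845, 0.0881, 0.2165]
tcp_rot: [-172.2, 2.4, 5.6]
wrist_force: [-0.5, 0.4, -0.4]
opening: 0.0854
grasp_force: 0.0
```

Run:
```python
from h import *
np.set_printoptions(precision=4,suppress=True)
o=bot.get_obs(); print(o['time'],o['ee_pos'],o['tcp_rot'],o['q'])
c=cam('wrist'); save(c,'w1.png'); print(c['tool_from_camera'])
for t,z in {'bush':.007,'wide_sleeve':.007,'collet':.007,'pocket_tray':0}.items():
    for r in finder.pinpoint(c,t)[:2]: print(t,np.round(r['p'],2),np.round(r['position'],1),atz(c,r['position'],z))
W=cloud(c).reshape(-1,3); W=W[np.isfinite(W[:,0])]
near=np.hypot(W[:,0]-.44,W[:,1]-.30)<.035
m=near&(W[:,2]>.036)&(W[:,2]<.06); print('bush top',m.sum(),W[m].min(0),W[m].max(0),np.median(W[m],0))
t=(W[:,2]>.011)&(W[:,2]<.017)&(abs(W[:,1]-.29)<.1); print(t.sum(),cv2.minAreaRect(W[t][:,:2].astype(np.float32)*1000))
```

```text
3.3 [0.4845 0.0881 0.2165] [-172.208     2.4107    5.6   ] [  5.5447  -0.6085   4.2019  97.2287   7.7897 179.9442]
[[ 0.0002 -0.9621 -0.2728  0.0689]
 [ 1.      0.0004 -0.001   0.0006]
 [ 0.0011 -0.2728  0.9621 -0.1607]
 [ 0.      0.      0.      1.    ]]
bush 0.82 [ 89.6 170.4] [0.4378 0.305  0.007 ]
wide_sleeve 0.57 [101.9  62.1] [0.5601 0.2833 0.007 ]
collet 0.91 [ 95.2 118.4] [0.4998 0.2944 0.007 ]
pocket_tray 0.67 [101.8 120.1] [0.4975 0.2907 0.    ]
bush top 212 [0.4302 0.2919 0.036 ] [0.4466 0.3088 0.0459] [0.4387 0.2986 0.0417]
7851 ((498.70635986328125, 292.4273986816406), (68.18816375732422, 200.36944580078125), 82.77213287353516)
```

View pics/w1.png

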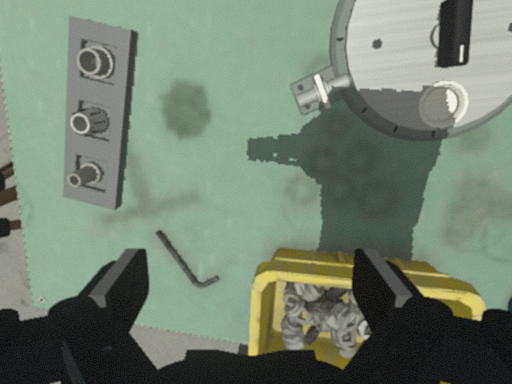

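The bush is at (85,175) px in the nearest pocket, with the collet and sleeve above it in the picture. Joint 6 has hit its limit, so I'll flip the yaw by about half a turn, which the knob needs as well.

Call:
{"method": "move_arm", "body": {
  "offset": [
    [0, 0, 0],
    [0, 0, 0],
    [0, 0, 0],
    [0, 0, 0],
    [0, 0, 0]
  ],
  "twist": [
    [-0.1, 0.03, -0.1],
    [-0.036, 0.012, -0.1],
    [0, 0, -0.14],
    [0, 0, -0.14],
    [0, 0, -0.14]
  ],
  "grip": [0.6, 0.6, 0.6, 0.6, 0.6]
}}

```text
time: 4.05
ee_pos: [0.4838, 0.0924, 0.2169]
tcp_rot: [179.8, -0.7, 41.8]
wrist_force: [-0.5, 0.7, -0.4]
opening: 0.0515
grasp_force: 0.0
```

Call:
{"method": "move_arm", "body": {
  "offset": [
    [0, 0, 0],
    [0, 0, 0],
    [0, 0, 0],
    [0, 0, 0],
    [0, 0, 0]
  ],
  "twist": [
    [0, 0, -0.14],
    [0, 0, -0.14],
    [0, 0, -0.14],
    [0, 0, -0.14],
    [0, 0, -0.14]
  ],
  "grip": [0.6, 0.6, 0.6, 0.6, 0.6]
}}

```text
time: 4.55
ee_pos: [0.4839, 0.0923, 0.2169]
tcp_rot: [179.4, -0.4, 81.9]
wrist_force: [0.2, 0.4, 0.0]
opening: 0.0513
grasp_force: 0.0
```

Call:
{"method": "move_arm", "body": {
  "offset": [
    [0, 0, 0],
    [0, 0, 0],
    [0, 0, 0],
    [0, 0, 0],
    [0, 0, 0]
  ],
  "twist": [
    [0, 0, -0.14],
    [0, 0, -0.14],
    [0, 0, -0.14],
    [0, 0, -0.14],
    [0, 0, -0.14]
  ],
  "grip": [0.6, 0.6, 0.6, 0.6, 0.6]
}}

```text
time: 5.05
ee_pos: [0.4839, 0.0923, 0.2168]
tcp_rot: [179.3, 0.1, 122.0]
wrist_force: [-0.4, 0.3, -0.2]
opening: 0.0518
grasp_force: 0.0
```

Call:
{"method": "move_arm", "body": {
  "offset": [
    [0, 0, 0],
    [0, 0, 0],
    [0, 0, 0],
    [0, 0, 0],
    [0, 0, 0]
  ],
  "twist": [
    [0, 0, -0.14],
    [0, 0, -0.14],
    [0, 0, -0.14],
    [0, 0, -0.14],
    [0, 0, -0.14]
  ],
  "grip": [0.6, 0.6, 0.6, 0.6, 0.6]
}}

```text
time: 5.55
ee_pos: [0.4839, 0.0923, 0.2169]
tcp_rot: [179.5, 0.5, 162.1]
wrist_force: [-0.3, 0.4, -0.2]
opening: 0.0515
grasp_force: 0.0
```

```bash
cat >> h.py <<'E'
def go(p,yaw):
    o=bot.get_obs(); A=R.from_euler('xyz',o['tcp_rot'],degrees=True); B=R.from_euler('xyz',[180,0,yaw],degrees=True)
    print('at',np.round(o['time'],2),np.round(o['ee_pos'],4),np.round(o['tcp_rot'],2),'q',np.round(o['q'],1),'F',np.round(o['wrist_force'],1))
    print('offset cm',np.round(A.inv().apply(np.array(p)-o['ee_pos'])*100,2),'twist',np.round((A.inv()*B).as_rotvec(),4))
E
python3 - <<'E'
from h import *
np.set_printoptions(precision=4,suppress=True)
c=cam('wrist')
for t,z in {'bush':.007,'index_base':0,'nest_floor':.0265,'knob_grip':.054,'index_knob':.016}.items():
    for r in finder.pinpoint(c,t)[:2]: print(t,np.round(r['p'],2),np.round(r['position'],1),atz(c,r['position'],z))
go([.437,.302,.2],171)
E
```

```text
bush 0.78 [430.6  54.9] [0.4391 0.2995 0.007 ]
nest_floor 0.65 [144.7 257.1] [ 0.5497 -0.0518  0.0265]
at 5.85 [0.484  0.0916 0.2168] [179.54   0.48 161.48] q [10.6 -3.5  1.8 94.6  0.2 29.1] F [-0.8 -0.2 -0.5]
offset cm [11.16 18.44  1.73] twist [ 0.0074  0.009  -0.1662]
```

Call:
{"method": "move_arm", "body": {
  "offset": [
    [2.3, 3.7, 0.2],
    [2.3, 3.7, 0.2],
    [2.3, 3.7, 0.2],
    [2.2, 3.7, 0.2],
    [2.2, 3.7, 0.2]
  ],
  "twist": [
    [0, 0, 0],
    [0, 0, 0],
    [0, 0, 0],
    [0, 0, 0],
    [0.007, 0.009, -0.08]
  ],
  "grip": [0.6, 0.6, 0.6, 0.6, 0.6]
}}

```text
time: 6.35
ee_pos: [0.4345, 0.3041, 0.2076]
tcp_rot: [179.9, 0.0, 166.1]
wrist_force: [1.5, -0.1, -0.1]
opening: 0.051
grasp_force: 0.0
```

Call:
{"method": "move_arm", "body": {
  "offset": [
    [0, 0, 2.5],
    [0, 0, 2.5],
    [0, 0, 0]
  ],
  "twist": [
    [0, 0, -0.08],
    [0, 0, 0],
    [0, 0, 0]
  ],
  "grip": [0.6, 0.6, 0.6]
}}

```text
time: 6.65
ee_pos: [0.4338, 0.3021, 0.154]
tcp_rot: [-179.8, -0.2, 170.7]
wrist_force: [-0.0, 0.6, -0.3]
opening: 0.0513
grasp_force: 0.0
```

Run:
```python
from h import *
np.set_printoptions(precision=4,suppress=True)
c=cam('wrist'); save(c,'w2.png')
for t,z in {'bush':.007,'collet':.007,'pocket_tray':0}.items():
    for r in finder.pinpoint(c,t)[:2]: print(t,np.round(r['p'],2),np.round(r['position'],1),atz(c,r['position'],z))
W=cloud(c).reshape(-1,3); W=W[np.isfinite(W[:,0])]
near=np.hypot(W[:,0]-.438,W[:,1]-.301)<.025
for lo,hi in((.039,.05),(.02,.039),(.016,.03)):
    m=near&(W[:,2]>lo)&(W[:,2]<hi); print(lo,m.sum(),W[m].min(0),W[m].max(0),np.median(W[m],0),cv2.minEnclosingCircle(W[m][:,:2].astype(np.float32)*1000))
go([.438,.301,.033],171)
```

```text
bush 0.9 [251.2 176.9] [0.4361 0.302  0.007 ]
bush 0.43 [250.8 239.9] [0.4977 0.2916 0.007 ]
collet 0.81 [251.2 239.6] [0.4975 0.292  0.007 ]
pocket_tray 0.64 [249.4 233.3] [0.4936 0.2909 0.    ]
0.039 201 [0.4284 0.2921 0.039 ] [0.4437 0.3084 0.0457] [0.4351 0.3004 0.0436] ((436.5612487792969, 300.2570495605469), 8.300793647766113)
0.02 193 [0.4275 0.2915 0.02  ] [0.4425 0.3091 0.039 ] [0.4317 0.3005 0.0303] ((435.6483459472656, 300.27203369140625), 8.858070373535156)
0.016 234 [0.4144 0.2769 0.016 ] [0.4624 0.3253 0.03  ] [0.4338 0.3017 0.0174] ((438.06170654296875, 301.00701904296875), 24.912578582763672)
at 6.85 [0.4359 0.3025 0.1589] [179.88   0.06 170.7 ] q [34.7  1.4  0.2 88.7  0.  44. ] F [-0.3 -0.3  0.4]
offset cm [-0.22 -0.14 12.59] twist [ 0.0021  0.0011 -0.0053]
```

View pics/w2.png

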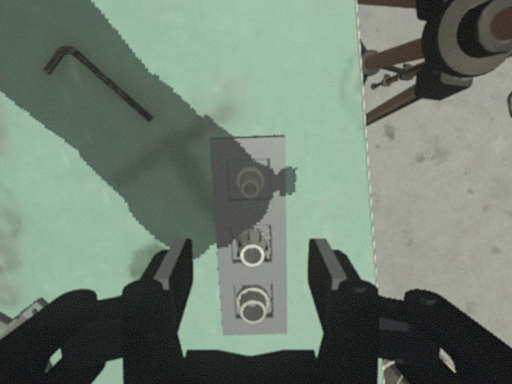

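The bush is at (251,177) px under the tool, with the collet at (251,240) and the sleeve at (253,300). Its measured centre is (0.436, 0.301) with the top at 0.044, which is what it should be. I'll go down to TCP z 0.040 and grip.

Call:
{"method": "move_arm", "body": {
  "offset": [
    [0, -0.1, 3.5],
    [0, 0, 3.5],
    [0, 0, 2.5],
    [0, 0, 1.4],
    [0, 0, 0]
  ],
  "twist": [
    [0, 0, 0],
    [0, 0, 0],
    [0, 0, 0],
    [0, 0, 0],
    [0, 0, 0]
  ],
  "grip": [0.6, 0.6, 0.6, 0.6, 0.6]
}}

```text
time: 7.35
ee_pos: [0.4349, 0.3011, 0.0476]
tcp_rot: [-180.0, -0.1, 170.7]
wrist_force: [-0.4, -0.5, -0.1]
opening: 0.0512
grasp_force: 0.0
```

```bash
python3 -c "
from h import *
go([.436,.301,.04],171); c=cam('wrist'); save(c,'w3.png')"
```

```text
at 7.35 [0.4349 0.3011 0.0476] [-1.7998e+02 -8.0000e-02  1.7073e+02] q [ 34.7   2.3 -11.2  76.6   0.   43.9] F [-0.4 -0.5 -0.1]
offset cm [-0.11  0.01  0.76] twist [-0.0003 -0.0014 -0.0046]
```

View pics/w3.png

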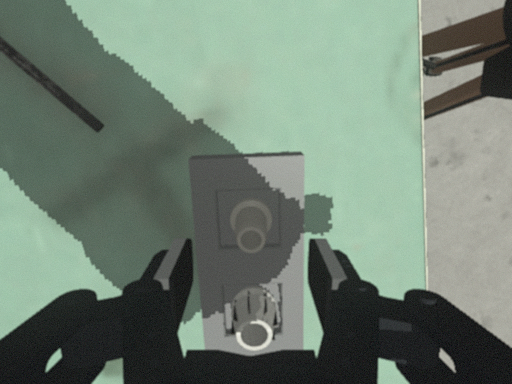

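Bush top is at about (251,239) px, between the fingers and perhaps slightly off along tool x. I'll check that with numbers.

Run:
```python
from h import *
np.set_printoptions(precision=4,suppress=True)
c=cam('wrist'); print(c['f'],c['cx'],c['cy'])
for r in finder.pinpoint(c,'bush')[:2]: print(r['p'],np.round(r['position'],1),atz(c,r['position'],.007))
g=cv2.medianBlur(cv2.cvtColor(c['color'],cv2.COLOR_RGB2GRAY),3)
W=cloud(c).reshape(-1,3); W=W[np.isfinite(W[:,0])]
m=(np.hypot(W[:,0]-.436,W[:,1]-.301)<.014)&(W[:,2]>.040)&(W[:,2]<.05); print(m.sum(),W[m].min(0),W[m].max(0),W[m].mean(0))
print('top ring px',atz(c,[251,239],.043))
go([.436,.301,.04],171)
```

```text
343.8396558810768 249.9872445846872 192.9418201325125
0.61 [247.2 213.9] [0.4368 0.299  0.007 ]
477 [0.4281 0.2921 0.04  ] [0.4442 0.3084 0.0458] [0.4356 0.3004 0.0431]
top ring px [0.4384 0.301  0.043 ]
at 7.5 [0.4361 0.3021 0.0502] [179.86   0.09 170.76] q [ 34.7   2.2 -11.   76.6   0.   43.9] F [0.2 0.4 1.6]
offset cm [-0.01 -0.11  1.02] twist [ 0.0025  0.0015 -0.0042]
```

Call:
{"method": "move_arm", "body": {
  "offset": [
    [0, -0.1, 0.6],
    [0, 0, 0.4],
    [0, 0, 0],
    [0, 0, 0],
    [0, 0, 0]
  ],
  "twist": [
    [0, 0, 0],
    [0, 0, 0],
    [0, 0, 0],
    [0, 0, 0],
    [0, 0, 0]
  ],
  "grip": [0.6, 0.6, 0.4, 0.3, 0.15],
  "force": 35
}}

```text
time: 8.0
ee_pos: [0.4351, 0.3007, 0.0385]
tcp_rot: [179.9, -0.0, 170.8]
wrist_force: [-0.4, -0.5, -0.0]
opening: 0.0133
grasp_force: 0.0
```

Call:
{"method": "move_arm", "body": {
  "offset": [
    [0, 0, 0],
    [0, 0, 0],
    [0, 0, 0]
  ],
  "twist": [
    [0, 0, 0],
    [0, 0, 0],
    [0, 0, 0]
  ],
  "grip": [0, 0, 0],
  "force": 35
}}

```text
time: 8.3
ee_pos: [0.435, 0.3006, 0.0383]
tcp_rot: [180.0, -0.0, 170.8]
wrist_force: [-0.7, 0.3, -1.2]
opening: -0.0003
grasp_force: 0.0
```

Run:
```python
from h import *
a=cam('wrist'); b=cam('top'); s=cam('scene')
big=lambda c,x,y,w,h,k:cv2.resize(c['color'][y:y+h,x:x+w],None,fx=k,fy=k)
A=big(a,120,120,260,260,1.5)
B=big(b,140,140,100,150,2.6);S=big(s,160,220,130,130,3)
H=390; f=lambda i:cv2.resize(i,(260,H))
cv2.imwrite('pics/m1.png',np.hstack([cv2.resize(A,(270,H)),f(B),f(S)])[:,:,::-1])
for n,c in(('w',a),('t',b),('s',s)):
    for r in finder.pinpoint(c,'bush')[:2]: print(n,r['p'],r['position'],atz(c,r['position'],.007))
```

```text
w 0.67 [251.4, 223.3] [0.43892413 0.30021277 0.007     ]
s 0.66 [242.6, 288.2] [0.4397759  0.30538059 0.007     ]
```

View pics/m1.png

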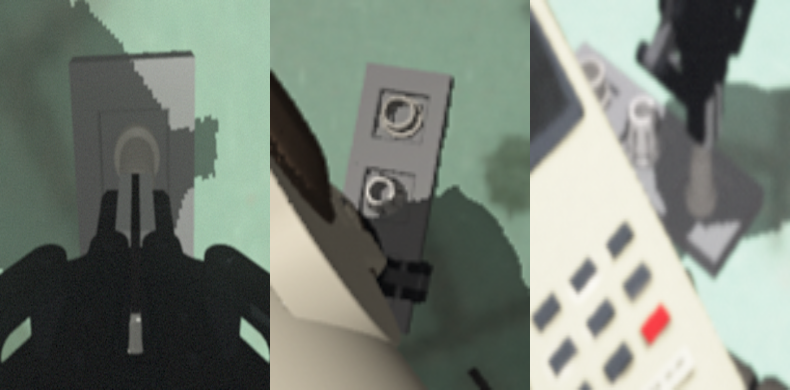

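The bush still stands in its pocket, and the shut fingertips hide its top, so the pads seem to be beside or above it. I'll use the depth data to find where the tips are.

Run:
```python
from h import *
np.set_printoptions(precision=4,suppress=True,linewidth=150)
a=cam('wrist'); W=cloud(a); go([.436,.301,.04],171)
T=np.linalg.inv(a['T'])
for v in range(205,345,6): print(v,[W[v,u] for u in (238,251,264)])
s=cam('scene'); Ws=cloud(s).reshape(-1,3); Ws=Ws[np.isfinite(Ws[:,0])]
m=(np.hypot(Ws[:,0]-.436,Ws[:,1]-.301)<.06)&(Ws[:,2]<.09)
for lo in np.arange(.008,.09,.006):
    k=m&(Ws[:,2]>=lo)&(Ws[:,2]<lo+.006); 
    if k.sum(): print('%.3f'%lo,k.sum(),Ws[k].min(0),Ws[k].max(0))
```

```text
at 8.65 [0.435  0.3006 0.0383] [179.96  -0.02 170.78] q [ 34.6   2.4 -12.2  75.5   0.   43.8] F [ 0.1  0.3 -0.2]
offset cm [-0.09  0.06 -0.17] twist [ 0.0007 -0.0003 -0.0039]
205 [array([0.426 , 0.2944, 0.0081]), array([0.4251, 0.3022, 0.0146]), array([0.4284, 0.3093, 0.0082])]
211 [array([0.4272, 0.2944, 0.0155]), array([0.4278, 0.3017, 0.017 ]), array([0.4293, 0.3089, 0.0161])]
217 [array([0.4303, 0.2939, 0.0166]), array([0.4276, 0.3017, 0.0273]), array([0.4328, 0.3083, 0.0163])]
223 [array([0.43  , 0.2943, 0.0268]), array([0.4284, 0.3015, 0.0341]), array([0.4325, 0.308 , 0.0263])]
229 [array([0.43  , 0.2946, 0.0355]), array([0.4292, 0.3014, 0.0403]), array([0.4319, 0.3076, 0.0363])]
235 [array([0.423 , 0.2966, 0.0605]), array([0.424 , 0.3021, 0.0603]), array([0.4252, 0.3077, 0.0597])]
241 [array([0.423 , 0.2968, 0.0669]), array([0.424 , 0.3021, 0.0666]), array([0.4249, 0.3074, 0.0667])]
247 [array([0.423 , 0.297 , 0.0729]), array([0.4239, 0.3021, 0.0728]), array([0.4246, 0.3072, 0.0731])]
253 [array([0.4228, 0.2972, 0.0788]), array([0.4243, 0.302 , 0.0773]), array([0.4243, 0.307 ,
[... 1640 characters left out ...]
3957 0.2616 0.014 ] [0.4957 0.3371 0.0199]
0.020 78 [0.428  0.2813 0.02  ] [0.4956 0.3098 0.026 ]
0.026 68 [0.428  0.281  0.0262] [0.4954 0.3095 0.0319]
0.032 78 [0.4283 0.2823 0.0321] [0.4957 0.31   0.038 ]
0.038 74 [0.4283 0.2856 0.038 ] [0.4948 0.3089 0.0438]
0.044 3 [0.4337 0.2977 0.0442] [0.4422 0.3054 0.0447]
0.050 3 [0.4294 0.3057 0.0552] [0.4408 0.3067 0.056 ]
0.056 16 [0.4232 0.2949 0.0573] [0.4312 0.3116 0.0619]
0.062 42 [0.4231 0.2952 0.0625] [0.4434 0.3131 0.068 ]
0.068 55 [0.4232 0.2868 0.0681] [0.4446 0.3158 0.074 ]
0.074 52 [0.4229 0.2885 0.074 ] [0.4443 0.3157 0.0799]
0.080 46 [0.4236 0.2866 0.0802] [0.4438 0.3145 0.0856]
0.086 24 [0.4232 0.296  0.0861] [0.4328 0.3146 0.0899]
```

Both cameras put the shut fingertips at z ≈ 0.056, while the reported TCP is at 0.038. So the real tips are about 18 mm behind the TCP, not 22 mm ahead of it, and they closed above the bush. I'll open, go 3.8 cm lower while watching the force, and grip again.

Call:
{"method": "move_arm", "body": {
  "offset": [
    [0, 0, 0],
    [0, 0, 0],
    [0, 0, 0],
    [0, 0, 0],
    [-0.1, 0, 0]
  ],
  "twist": [
    [0, 0, 0],
    [0, 0, 0],
    [0, 0, 0],
    [0, 0, 0],
    [0, 0, 0]
  ],
  "grip": [0.65, 0.65, 0.65, 0.65, 0.65]
}}

```text
time: 9.2
ee_pos: [0.4359, 0.3004, 0.0383]
tcp_rot: [180.0, -0.0, 170.8]
wrist_force: [-0.3, -0.0, -0.3]
opening: 0.0556
grasp_force: 0.0
```

Call:
{"method": "move_arm", "body": {
  "offset": [
    [0, 0, 0.9],
    [0, 0, 0.9],
    [0, 0, 0.7],
    [0, 0, 0.5],
    [0, 0, 0]
  ],
  "twist": [
    [0, 0, 0],
    [0, 0, 0],
    [0, 0, 0],
    [0, 0, 0],
    [0, 0, 0]
  ],
  "grip": [0.65, 0.65, 0.65, 0.65, 0.65]
}}

```text
time: 9.7
ee_pos: [0.4354, 0.3, 0.0071]
tcp_rot: [-180.0, -0.1, 170.8]
wrist_force: [-0.3, -0.5, -0.5]
opening: 0.0559
grasp_force: 0.0
```

Run:
```python
from h import *
a=cam('wrist'); go([.436,.3005,.0],171); save(a,'w4.png')
s=cam('scene'); Ws=cloud(s).reshape(-1,3); Ws=Ws[np.isfinite(Ws[:,0])]
m=(np.hypot(Ws[:,0]-.436,Ws[:,1]-.301)<.055)&(Ws[:,2]<.09)&(Ws[:,0]<.455)
for lo in np.arange(.016,.06,.006):
    k=m&(Ws[:,2]>=lo)&(Ws[:,2]<lo+.006); 
    if k.sum(): print('%.3f'%lo,k.sum(),Ws[k].min(0),Ws[k].max(0))
```

```text
at 9.75 [0.4357 0.3002 0.0078] [ 1.8000e+02 -5.0000e-02  1.7078e+02] q [ 34.5   3.4 -14.6  72.1   0.   43.8] F [-0.4  0.   0.3]
offset cm [-0.03  0.03  0.78] twist [ 0.0001 -0.0009 -0.0038]
0.016 46 [0.39821968 0.26865852 0.01601231] [0.44749236 0.3263618  0.02135906]
0.022 30 [0.42824488 0.29623326 0.02209985] [0.44132639 0.30928141 0.02781024]
0.028 62 [0.42014498 0.26751125 0.02805708] [0.44188032 0.33567591 0.03393134]
0.034 110 [0.41947353 0.26829671 0.03424539] [0.4476714  0.34047786 0.03995305]
0.040 124 [0.4188541  0.25985006 0.04003512] [0.44942071 0.34180122 0.04582804]
0.046 83 [0.41931713 0.25955523 0.04601775] [0.44941328 0.34139776 0.05188779]
0.052 75 [0.4194713  0.26212113 0.05205042] [0.44807711 0.34135956 0.05797324]
0.058 69 [0.42005343 0.26077488 0.05801347] [0.44182465 0.34127128 0.0639373 ]
```

View pics/w4.png

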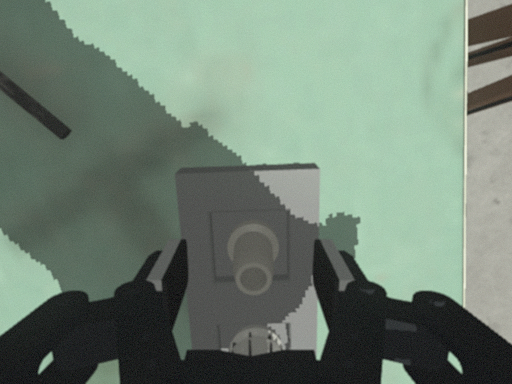

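The bush stands centred between the fingers at (252,260) px, with the tips at z ≈ 0.029. I'll go 8 mm lower and grip.

Call:
{"method": "move_arm", "body": {
  "offset": [
    [0, 0, 0.5],
    [0, 0, 0.3],
    [0, 0, 0],
    [0, 0, 0],
    [0, 0, 0]
  ],
  "twist": [
    [0, 0, 0],
    [0, 0, 0],
    [0, 0, 0],
    [0, 0, 0],
    [0, 0, 0]
  ],
  "grip": [0.65, 0.65, 0.4, 0.2, 0.1],
  "force": 35
}}

```text
time: 10.3
ee_pos: [0.4361, 0.3005, 0.0006]
tcp_rot: [179.9, 0.0, 170.8]
wrist_force: [-0.3, 0.5, 0.2]
opening: 0.0197
grasp_force: 33.7
```

Call:
{"method": "move_arm", "body": {
  "offset": [
    [0, 0, 0],
    [0, 0, 0],
    [0, 0, 0]
  ],
  "twist": [
    [0, 0, 0],
    [0, 0, 0],
    [0, 0, 0]
  ],
  "grip": [0, 0, 0],
  "force": 35
}}

```text
time: 10.6
ee_pos: [0.4361, 0.3005, 0.0005]
tcp_rot: [179.9, -0.0, 170.8]
wrist_force: [-1.1, -0.7, 3.0]
opening: 0.0196
grasp_force: 34.2
```

Call:
{"method": "move_arm", "body": {
  "offset": [
    [0, 0, -1],
    [0, 0, -3],
    [0, 0, -4],
    [0, 0, -4],
    [0, 0, -2]
  ],
  "twist": [
    [0, 0, 0],
    [0, 0, 0],
    [0, 0, 0],
    [0, 0, 0],
    [0, 0, 0]
  ],
  "grip": [0, 0, 0, 0, 0]
}}

```text
time: 11.1
ee_pos: [0.4368, 0.3009, 0.1447]
tcp_rot: [179.8, 0.2, 170.8]
wrist_force: [-0.4, 0.7, -0.7]
opening: 0.0194
grasp_force: 33.9
```

Run:
```python
from h import *
np.set_printoptions(precision=4,suppress=True)
for n in ('top','scene'):
    c=cam(n)
    for t,z in {'index_base':0,'nest_floor':.0265,'knob_grip':.054,'index_knob':.016}.items():
        for r in finder.pinpoint(c,t)[:1]: print(n,t,np.round(r['p'],2),atz(c,r['position'],z))
    W=cloud(c); 
    m=(np.hypot(W[...,0]-.612,W[...,1]+.04)<.04)&(W[...,2]>.056)&(W[...,2]<.072); P=W[m][:,:2]
    print('knob',m.sum(),cv2.minAreaRect(P.astype(np.float32)*1000),W[m][:,2].mean())
    m=(np.hypot(W[...,0]-.612,W[...,1]+.04)<.12)&(W[...,2]>.02)&(W[...,2]<.03); print('plate',cv2.minEnclosingCircle(W[m][:,:2].astype(np.float32)*1000))
    m=(np.hypot(W[...,0]-.553,W[...,1]+.057)<.03)&(W[...,2]>.031)&(W[...,2]<.038); print('rim',m.sum(),cv2.minEnclosingCircle(W[m][:,:2].astype(np.float32)*1000) if m.sum() else '')
go([.555,-.01,.15],171)
```

```text
top index_base 0.7 [ 0.6054 -0.0437  0.    ]
top nest_floor 0.76 [ 0.5582 -0.0596  0.0265]
top knob_grip 0.68 [ 0.606 -0.036  0.054]
top index_knob 0.82 [ 0.6077 -0.046   0.016 ]
knob 213 ((609.2335815429688, -44.86927795410156), (51.49550247192383, 15.397744178771973), 11.04143238067627) 0.06375348612240142
plate ((593.6473999023438, -35.41162109375), 100.64177703857422)
rim 168 ((551.974609375, -59.75641632080078), 26.4829044342041)
scene nest_floor 0.8 [ 0.5567 -0.0583  0.0265]
knob 0 ((0.0, 0.0), (0.0, 0.0), 0.0) nan
plate ((559.5964965820312, -34.88133239746094), 87.32936096191406)
rim 54 ((551.750244140625, -57.23920440673828), 22.1845645904541)
at 11.6 [0.4356 0.3001 0.1393] [-179.98   -0.09  170.78] q [34.5  1.3 -2.1 86.7  0.  43.8] F [0.1 0.8 0. ]
offset cm [-16.76 -28.69  -1.08] twist [-0.0004 -0.0015 -0.0039]<stdin>:9: RuntimeWarning: Mean of empty slice.
  ret = ret.dtype.type(ret / rcount)
```

Call:
{"method": "move_arm", "body": {
  "offset": [
    [-2.1, -3.6, 0],
    [-2.1, -3.6, 0],
    [-2.1, -3.6, 0],
    [-2.1, -3.6, 0],
    [-2.1, -3.6, 0]
  ],
  "twist": [
    [0, 0, 0],
    [0, 0, 0],
    [0, 0, 0],
    [0, 0, 0],
    [0, 0, 0]
  ],
  "grip": [0, 0, 0, 0, 0]
}}

```text
time: 12.1
ee_pos: [0.5109, 0.1042, 0.1398]
tcp_rot: [180.0, -0.0, 170.8]
wrist_force: [0.8, 1.1, -0.8]
opening: 0.0196
grasp_force: 33.9
```

Call:
{"method": "move_arm", "body": {
  "offset": [
    [-2.1, -3.6, 0],
    [-2.1, -3.6, 0],
    [-2.1, -3.6, 0],
    [0, 0, 0],
    [0, 0, 0]
  ],
  "twist": [
    [0, 0, 0],
    [0, 0, 0],
    [0, 0, 0],
    [0, 0, -0.12],
    [0, 0, -0.12]
  ],
  "grip": [0, 0, 0, 0, 0]
}}

```text
time: 12.6
ee_pos: [0.5557, -0.0124, 0.1392]
tcp_rot: [179.9, -0.1, -175.3]
wrist_force: [-0.1, 0.9, -0.3]
opening: 0.0197
grasp_force: 33.9
```

Call:
{"method": "move_arm", "body": {
  "offset": [
    [0, 0, 0],
    [0, 0, 0],
    [0, 0, 0]
  ],
  "twist": [
    [0, 0, -0.12],
    [0, 0, 0],
    [0, 0, 0]
  ],
  "grip": [0, 0, 0]
}}

```text
time: 12.9
ee_pos: [0.5555, -0.0108, 0.1397]
tcp_rot: [179.9, -0.0, -168.8]
wrist_force: [-1.0, 0.7, -0.4]
opening: 0.0198
grasp_force: 33.9
```

```bash
cat > n.py <<'E'
from h import *
np.set_printoptions(precision=4,suppress=True)
c=cam('wrist'); save(c,'w5.png')
for t,z in {'index_base':0,'nest_floor':.0265,'knob_grip':.054,'index_knob':.016}.items():
    for r in finder.pinpoint(c,t)[:1]: print(t,np.round(r['p'],2),np.round(r['position']),atz(c,r['position'],z))
W=cloud(c)
m=(np.hypot(W[...,0]-.609,W[...,1]+.045)<.036)&(W[...,2]>.058)&(W[...,2]<.070)
if m.sum()>5: print('knob',m.sum(),cv2.minAreaRect(W[m][:,:2].astype(np.float32)*1000),W[m][:,2].mean())
m=(np.hypot(W[...,0]-.553,W[...,1]+.057)<.024)&(W[...,2]>.032)&(W[...,2]<.037); print('rim',m.sum(),cv2.minEnclosingCircle(W[m][:,:2].astype(np.float32)*1000) if m.sum() else '')
go([.5525,-.0575,.10],192)
E
python3 n.py
```

```text
nest_floor 0.87 [198. 169.] [ 0.5518 -0.0554  0.0265]
knob_grip 0.56 [196. 252.] [ 0.6113 -0.0432  0.054 ]
index_knob 0.8 [202. 230.] [ 0.6083 -0.0439  0.016 ]
knob 671 ((602.982666015625, -45.840816497802734), (40.94150924682617, 14.155915260314941), 11.097101211547852) 0.06430200433950968
rim 976 ((551.9879760742188, -56.18054962158203), 20.761829376220703)
at 13.15 [ 0.5556 -0.0108  0.14  ] [ 179.96   -0.   -168.65] q [ -1.1   4.9   1.8  86.9   0.  -12.5] F [ 0.8 -0.1  0. ]
offset cm [ 1.23 -4.52  4.  ] twist [ 0.0008 -0.0001 -0.0114]
```

View pics/w5.png

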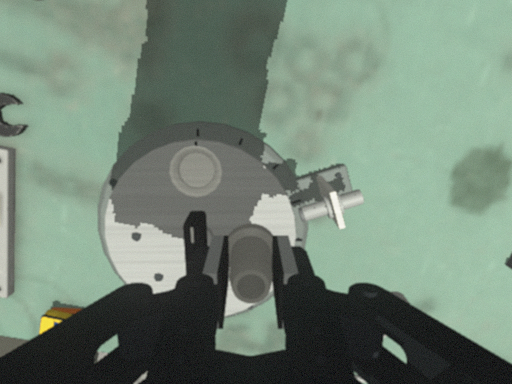

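The bush is held upright. The nest is clear at (196,170) px, with its rim centre at (0.552, -0.056); the knob is at (196,240) and the bracket at (335,205). Now over the nest.

Call:
{"method": "move_arm", "body": {
  "offset": [
    [0.6, -2.2, 0],
    [0.65, -2.2, 0],
    [0, 0, 3],
    [0, 0, 3],
    [0, 0, 0]
  ],
  "twist": [
    [0, 0, 0],
    [0, 0, 0],
    [0, 0, 0],
    [0, 0, 0],
    [0, 0, 0]
  ],
  "grip": [0, 0, 0, 0, 0]
}}

```text
time: 13.65
ee_pos: [0.5498, -0.0563, 0.0762]
tcp_rot: [179.8, -0.3, -168.7]
wrist_force: [-0.0, 0.2, -1.3]
opening: 0.0196
grasp_force: 33.9
```

Run:
```python
from h import *
np.set_printoptions(precision=4,suppress=True)
go([.552,-.0562,.022],191.35)
c=cam('wrist'); W=cloud(c); go([.552,-.0562,.022],191.35); save(c,'w6.png')
m=(np.hypot(W[...,0]-.552,W[...,1]+.056)<.024)&(W[...,2]>.032)&(W[...,2]<.037); print('rim',m.sum(),cv2.minEnclosingCircle(W[m][:,:2].astype(np.float32)*1000))
for lo in np.arange(.08,.125,.006):
    k=(np.hypot(W[...,0]-.552,W[...,1]+.056)<.016)&(W[...,2]>=lo)&(W[...,2]<lo+.006); print('%.3f'%lo,k.sum(),W[k].min(0) if k.any() else '',W[k].max(0) if k.any() else '')
r=finder.pinpoint(c,'bush')[:1]; print(r, [atz(c,x['position'],.087) for x in r])
```

```text
at 13.65 [ 0.5498 -0.0563  0.0762] [ 179.85   -0.34 -168.65] q [ -5.9   5.3  -4.9  80.2   0.  -17.2] F [-0.   0.2 -1.3]
offset cm [-0.25 -0.04  5.41] twist [ 0.0026 -0.0059 -0.0001]
at 13.7 [ 0.5508 -0.0563  0.0787] [ 179.9    -0.19 -168.63] q [ -5.9   5.2  -4.7  80.3   0.  -17.2] F [-0.8  0.6 -0.4]
offset cm [-0.14 -0.02  5.67] twist [ 0.0018 -0.0033  0.0003]
rim 1086 ((551.8935546875, -56.28689956665039), 20.665464401245117)
0.080 44 [ 0.5379 -0.0684  0.0841] [ 0.5458 -0.0484  0.086 ]
0.086 578 [ 0.5379 -0.0683  0.086 ] [ 0.5596 -0.0466  0.092 ]
0.092 292 [ 0.5378 -0.0687  0.092 ] [ 0.5609 -0.0465  0.098 ]
0.098 384 [ 0.5379 -0.0686  0.098 ] [ 0.5626 -0.0455  0.104 ]
0.104 506 [ 0.538  -0.0688  0.104 ] [ 0.5622 -0.0457  0.11  ]
0.110 708 [ 0.5374 -0.0688  0.11  ] [ 0.5626 -0.0453  0.116 ]
0.116 1024 [ 0.5378 -0.0687  0.116 ] [ 0.5618 -0.0455  0.1219]
0.122 151 [ 0.5374 -0.0687  0.122 ] [ 0.5624 -0.0453  0.1279]
[{'position': [247.7, 246.4], 'p': 0.64}] [array([ 0.5494, -0.0581,  0.087 ])]
```

View pics/w6.png

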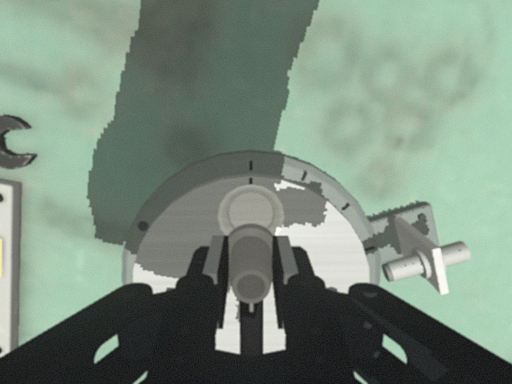

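Bush is centred over the nest at (250,210) px to within about 1 mm. Going down, slowly for the last part.

Call:
{"method": "move_arm", "body": {
  "offset": [
    [-0.1, 0.05, 1.5],
    [0, 0, 1.5],
    [0, 0, 1.2],
    [0, 0, 0.6],
    [0, 0, 0]
  ],
  "twist": [
    [0, 0, 0],
    [0, 0, 0],
    [0, 0, 0],
    [0, 0, 0],
    [0, 0, 0]
  ],
  "grip": [0, 0, 0, 0, 0]
}}

```text
time: 14.25
ee_pos: [0.5522, -0.0556, 0.0307]
tcp_rot: [179.9, -0.1, -168.6]
wrist_force: [-0.3, -0.2, 0.4]
opening: 0.0198
grasp_force: 33.9
```

Call:
{"method": "move_arm", "body": {
  "offset": [
    [0, 0, 0.3],
    [0, 0, 0.3],
    [0, 0, 0.2],
    [0, 0, 0.1],
    [0, 0, 0]
  ],
  "twist": [
    [0, 0, 0],
    [0, 0, 0],
    [0, 0, 0],
    [0, 0, 0],
    [0, 0, 0]
  ],
  "grip": [0, 0, 0, 0, 0]
}}

```text
time: 14.75
ee_pos: [0.553, -0.0557, 0.023]
tcp_rot: [180.0, -0.0, -168.6]
wrist_force: [-1.4, 0.2, 0.2]
opening: 0.0197
grasp_force: 33.9
```

Call:
{"method": "move_arm", "body": {
  "offset": [
    [0, 0, 0.1],
    [0, 0, 0.1],
    [0, 0, 0.1],
    [0, 0, 0]
  ],
  "twist": [
    [0, 0, 0],
    [0, 0, 0],
    [0, 0, 0],
    [0, 0, 0]
  ],
  "grip": [0, 0, 0, 0]
}}

```text
time: 15.15
ee_pos: [0.553, -0.0557, 0.02]
tcp_rot: [180.0, 0.0, -168.6]
wrist_force: [0.0, 0.7, -0.3]
opening: 0.0197
grasp_force: 34.0
```

```bash
python3 -c "
from h import *
go([.552,-.0562,.02],191.35)"
```

```text
at 15.15 [ 0.553  -0.0557  0.02  ] [ 179.96    0.   -168.6 ] q [ -5.8   6.5  -9.8  73.7   0.  -17.2] F [ 0.   0.7 -0.3]
offset cm [ 0.11 -0.03  0.  ] twist [0.0007 0.     0.0009]
```

Call:
{"method": "move_arm", "body": {
  "offset": [
    [0.1, 0, 0.05],
    [0, 0, 0.05],
    [0, 0, 0]
  ],
  "twist": [
    [0, 0, 0],
    [0, 0, 0],
    [0, 0, 0]
  ],
  "grip": [0, 0, 0]
}}

```text
time: 15.45
ee_pos: [0.5528, -0.0558, 0.0199]
tcp_rot: [180.0, 0.1, -168.6]
wrist_force: [1.2, 0.6, 5.4]
opening: 0.0197
grasp_force: 34.9
```

Call:
{"method": "move_arm", "body": {
  "offset": [
    [0, 0, 0.05],
    [0, 0, 0]
  ],
  "twist": [
    [0, 0, 0],
    [0, 0, 0]
  ],
  "grip": [0, 0]
}}

```text
time: 15.65
ee_pos: [0.5528, -0.0558, 0.0199]
tcp_rot: [180.0, 0.1, -168.6]
wrist_force: [-1.0, 0.2, 9.0]
opening: 0.0195
grasp_force: 35.5
```

Contact came at z 0.0199, where the floor is expected. Releasing and rising.

Call:
{"method": "move_arm", "body": {
  "offset": [
    [0, 0, -0.05],
    [0, 0, 0],
    [0, 0, 0],
    [0, 0, 0],
    [0, 0, 0]
  ],
  "twist": [
    [0, 0, 0],
    [0, 0, 0],
    [0, 0, 0],
    [0, 0, 0],
    [0, 0, 0]
  ],
  "grip": [0.28, 0.35, 0.45, 0.5, 0.5]
}}

```text
time: 16.15
ee_pos: [0.5518, -0.0559, 0.0187]
tcp_rot: [180.0, -0.0, -168.6]
wrist_force: [-0.0, -1.1, 0.0]
opening: 0.0425
grasp_force: 0.0
```

Call:
{"method": "move_arm", "body": {
  "offset": [
    [0, 0, -1],
    [0, 0, -2],
    [0, 0, -3],
    [0, 0, -3],
    [0, 0, 0]
  ],
  "twist": [
    [0, 0, 0],
    [0, 0, 0],
    [0, 0, 0],
    [0, 0, 0],
    [0, 0, 0]
  ],
  "grip": [0.5, 0.5, 0.5, 0.5, 0.5]
}}

```text
time: 16.65
ee_pos: [0.5541, -0.0562, 0.1143]
tcp_rot: [-179.9, 0.4, -168.6]
wrist_force: [0.5, -1.0, -0.3]
opening: 0.0426
grasp_force: 0.0
```

```bash
cat > n2.py <<'E'
from h import *
np.set_printoptions(precision=4,suppress=True)
c=cam('wrist'); save(c,'w7.png'); W=cloud(c); go([.609,-.0449,.075],191.3)
m=(np.hypot(W[...,0]-.609,W[...,1]+.045)<.036)&(W[...,2]>.058)&(W[...,2]<.070)
if m.sum()>5: print('knob',m.sum(),cv2.minAreaRect(W[m][:,:2].astype(np.float32)*1000),W[m][:,2].mean())
b=(np.hypot(W[...,0]-.552,W[...,1]+.056)<.024)&(W[...,2]>.056)&(W[...,2]<.07)
if b.sum()>5: print('bush top',b.sum(),W[b].mean(0),np.percentile(W[b][:,2],[5,50,95]),cv2.minEnclosingCircle(W[b][:,:2].astype(np.float32)*1000))
m=(np.hypot(W[...,0]-.552,W[...,1]+.056)<.024)&(W[...,2]>.032)&(W[...,2]<.037); print('rim',m.sum(),cv2.minEnclosingCircle(W[m][:,:2].astype(np.float32)*1000))
E
python3 n2.py
```

```text
at 16.7 [ 0.5533 -0.0561  0.1119] [-179.97    0.24 -168.6 ] q [ -5.8   4.7  -1.5  83.5   0.  -17.2] F [-0.3 -0.2 -0.3]
offset cm [-5.66 -0.    3.72] twist [-0.0005  0.0042  0.0018]
knob 1372 ((608.5609741210938, -44.605201721191406), (52.68110275268555, 13.581371307373047), 11.254199981689453) 0.06460772877247177
bush top 400 [ 0.552  -0.0567  0.0615] [0.057  0.0626 0.0644] ((552.843017578125, -56.51548767089844), 8.524735450744629)
rim 1376 ((552.1509399414062, -56.22805404663086), 20.730215072631836)
```

View pics/w7.png

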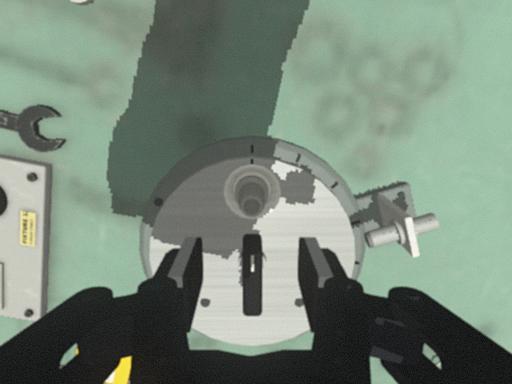

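The bush stands home in the nest at (250,195) px, top at 0.0626. The knob is at (252,275), centre (0.6087, -0.0446), aligned with the tool. Moving over it and down.

Call:
{"method": "move_arm", "body": {
  "offset": [
    [-2.9, 0, 0],
    [-2.9, 0, 0],
    [0, 0, 0],
    [0, 0, 2],
    [0, 0, 2]
  ],
  "twist": [
    [0, 0, 0],
    [0, 0, 0],
    [0, 0, 0],
    [0, 0, 0],
    [0, 0, 0]
  ],
  "grip": [0.5, 0.5, 0.5, 0.5, 0.5]
}}

```text
time: 17.2
ee_pos: [0.6085, -0.0445, 0.0682]
tcp_rot: [180.0, -0.0, -168.6]
wrist_force: [-0.5, 0.1, -0.2]
opening: 0.043
grasp_force: 0.0
```

```bash
python3 n2.py
```

```text
at 17.25 [ 0.6067 -0.0444  0.0641] [ 179.87   -0.31 -168.59] q [ -4.2  13.    2.4  79.8   0.  -15.6] F [-0.3 -0.5 -3.8]
offset cm [-0.21 -0.09 -1.09] twist [ 0.0022 -0.0053  0.0018]
knob 2510 ((608.3411254882812, -44.700340270996094), (51.3854866027832, 13.971924781799316), 11.793437004089355) 0.06464100977149842
bush top 622 [ 0.5528 -0.0564  0.062 ] [0.0574 0.0628 0.0644] ((553.4517211914062, -56.36700439453125), 8.727778434753418)
rim 2701 ((552.2095336914062, -56.124534606933594), 20.72686195373535)
```

Call:
{"method": "move_arm", "body": {
  "offset": [
    [0, 0, 1.5],
    [0, 0, 1.5],
    [0, 0, 1.2],
    [0, 0, 0.6],
    [0, 0, 0]
  ],
  "twist": [
    [0, 0, 0],
    [0, 0, 0],
    [0, 0, 0],
    [0, 0, 0],
    [0, 0, 0]
  ],
  "grip": [0.5, 0.5, 0.5, 0.5, 0.5]
}}

```text
time: 17.75
ee_pos: [0.6083, -0.0444, 0.02]
tcp_rot: [179.9, -0.1, -168.6]
wrist_force: [-0.2, 0.0, 0.3]
opening: 0.0428
grasp_force: 0.0
```

Call:
{"method": "move_arm", "body": {
  "offset": [
    [0, 0, 0],
    [0, 0, 0],
    [0, 0, 0],
    [0, 0, 0],
    [0, 0, 0]
  ],
  "twist": [
    [0, 0, 0],
    [0, 0, 0],
    [0, 0, 0],
    [0, 0, 0],
    [0, 0, 0]
  ],
  "grip": [0.3, 0.2, 0.1, 0, 0],
  "force": 60
}}

```text
time: 18.25
ee_pos: [0.6092, -0.0438, 0.022]
tcp_rot: [179.9, 0.1, -168.6]
wrist_force: [-2.3, 4.9, 5.3]
opening: 0.0131
grasp_force: 59.9
```

```bash
python3 -c "
from h import *
go([.6087,-.0447,.02],191.4); print(bot.get_obs()['torque'])"
```

```text
at 18.25 [ 0.6092 -0.0438  0.022 ] [ 1.7991e+02  8.0000e-02 -1.6856e+02] q [ -4.2  13.8  -1.3  74.9   0.1 -15.6] F [-2.3  4.9  5.3]
offset cm [ 0.07 -0.08  0.2 ] twist [0.0015 0.0013 0.0007]
[0.81640294 0.39474986 0.06232243]
```

Call:
{"method": "move_arm", "body": {
  "offset": [
    [0, 0, 0],
    [0, 0, 0],
    [0, 0, 0],
    [0, 0, 0],
    [0, 0, 0]
  ],
  "twist": [
    [0, 0, 0.08],
    [0, 0, 0.08],
    [0, 0, 0.08],
    [0, 0, 0.08],
    [0, 0, 0.08]
  ],
  "grip": [0, 0, 0, 0, 0]
}}

```text
time: 18.75
ee_pos: [0.6092, -0.0437, 0.022]
tcp_rot: [179.9, 0.0, 168.3]
wrist_force: [-2.1, 5.7, 4.6]
opening: 0.0128
grasp_force: 59.9
```

```bash
python3 -c "
from h import *
go([.6087,-.0447,.02],191.4-24); o=bot.get_obs(); print(o['torque'],o['opening'],o['grasp_force'])"
```

```text
at 18.75 [ 0.6092 -0.0437  0.022 ] [1.7989e+02 3.0000e-02 1.6834e+02] q [-4.2 13.8 -1.3 74.9  0.1  7.5] F [-2.1  5.7  4.6]
offset cm [ 0.03 -0.1   0.2 ] twist [0.0019 0.0006 0.0164]
[0.83463233 0.38483871 0.15196837] 0.01283971101076526 59.930405616760254
```

Call:
{"method": "move_arm", "body": {
  "offset": [
    [0, 0, 0],
    [0, 0, 0],
    [0, 0, 0],
    [0, 0, 0],
    [0, 0, 0]
  ],
  "twist": [
    [0, 0, 0.08],
    [0, 0, 0.08],
    [0, 0, 0.08],
    [0, 0, 0.08],
    [0, 0, 0.08]
  ],
  "grip": [0, 0, 0, 0, 0]
}}

```text
time: 19.25
ee_pos: [0.6092, -0.0436, 0.022]
tcp_rot: [179.9, -0.0, 145.4]
wrist_force: [-1.6, 5.7, 4.2]
opening: 0.013
grasp_force: 59.9
```

```bash
python3 -c "
from h import *
o=bot.get_obs(); print(o['tcp_rot'],o['torque'],o['opening'],o['grasp_force'])"
```

```text
[ 1.79880841e+02 -1.46942227e-02  1.45428690e+02] [0.88118613 0.44324493 0.15171434] 0.012973048194324847 59.91534948348999
```

Call:
{"method": "move_arm", "body": {
  "offset": [
    [0, 0, 0],
    [0, 0, 0],
    [0, 0, 0],
    [0, 0, 0]
  ],
  "twist": [
    [0, 0, 0.08],
    [0, 0, 0.08],
    [0, 0, 0.08],
    [0, 0, 0.08]
  ],
  "grip": [0, 0, 0, 0]
}}

```text
time: 19.65
ee_pos: [0.6092, -0.0436, 0.022]
tcp_rot: [179.9, -0.1, 127.1]
wrist_force: [-1.6, 6.2, 4.8]
opening: 0.0132
grasp_force: 59.9
```

```bash
python3 -c "
from h import *
o=bot.get_obs(); print(o['tcp_rot'],o['torque'],o['opening'],o['grasp_force'])"
```

```text
[ 1.79884263e+02 -5.32784778e-02  1.27098070e+02] [0.94990515 0.41481049 0.09630114] 0.013177215702626482 59.90368902683258
```

Call:
{"method": "move_arm", "body": {
  "offset": [
    [0, 0, 0],
    [0, 0, 0]
  ],
  "twist": [
    [0, 0, 0.08],
    [0, 0, 0.03]
  ],
  "grip": [0, 0]
}}

```text
time: 19.85
ee_pos: [0.6093, -0.0436, 0.022]
tcp_rot: [179.9, -0.1, 120.8]
wrist_force: [-0.8, 6.1, 4.9]
opening: 0.013
grasp_force: 59.9
```

```bash
cat > t.py <<'E'
from h import *
o=bot.get_obs(); print(o['tcp_rot'],o['torque'],o['opening'],o['grasp_force'])
c=cam('wrist'); save(c,'w8.png'); W=cloud(c); A=np.array([.6087,-.0447])
b=(abs(np.hypot(W[...,0]-A[0],W[...,1]-A[1])-.058)<.014)&(W[...,2]>.055)&(W[...,2]<.07)
print(b.sum(),W[b].mean(0)); C=cv2.minEnclosingCircle(W[b][:,:2].astype(np.float32)*1000); print('bush',C)
m=(abs(np.hypot(W[...,0]-A[0],W[...,1]-A[1])-.058)<.024)&(W[...,2]>.032)&(W[...,2]<.037)
D=cv2.minEnclosingCircle(W[m][:,:2].astype(np.float32)*1000); print('rim',m.sum(),D)
d=np.array(D[0])/1000-A; print('radius',np.hypot(*d),'turn deg',(191.3-np.degrees(np.arctan2(d[1],d[0])))%360)
E
python3 t.py
```

```text
[ 1.79888949e+02 -6.40840571e-02  1.20815559e+02] [0.88338234 0.36048063 0.1215593 ] 0.012982579270312829 59.917967319488525
1187 [0.57894753 0.00481019 0.06185055]
bush ((579.3508911132812, 4.124833106994629), 8.760444641113281)
rim 4551 ((578.892822265625, 5.4590535163879395), 20.790019989013672)
radius 0.058347223534187906 turn deg 70.57896605397622
```

Call:
{"method": "move_arm", "body": {
  "offset": [
    [0, 0, 0],
    [0, 0, 0]
  ],
  "twist": [
    [0, 0, 0.015],
    [0, 0, 0]
  ],
  "grip": [0, 0]
}}

```text
time: 20.1
ee_pos: [0.6093, -0.0436, 0.022]
tcp_rot: [179.9, -0.1, 120.1]
wrist_force: [-1.9, 5.8, 4.3]
opening: 0.013
grasp_force: 59.9
```

```bash
python3 -c "
from h import *
o=bot.get_obs(); print(o['tcp_rot'],o['torque'])"
```

```text
[ 1.79890772e+02 -6.50015694e-02  1.20099784e+02] [0.85609359 0.35957595 0.15601762]
```

Call:
{"method": "move_arm", "body": {
  "offset": [
    [0, 0, 0],
    [0, 0, 0]
  ],
  "twist": [
    [0, 0, 0.01],
    [0, 0, 0]
  ],
  "grip": [0, 0]
}}

```text
time: 20.3
ee_pos: [0.6093, -0.0436, 0.022]
tcp_rot: [179.9, -0.1, 119.5]
wrist_force: [-0.9, 5.1, 3.8]
opening: 0.0128
grasp_force: 59.9
```

```bash
python3 t.py
```

```text
[ 1.79888515e+02 -6.74222597e-02  1.19535635e+02] [0.9195322  0.3933355  0.16710618] 0.012818776017197154 59.92773413658142
1183 [0.57998024 0.00543782 0.06190237]
bush ((580.4326171875, 4.687368392944336), 8.83349323272705)
rim 4527 ((579.9019165039062, 5.992641448974609), 20.82605743408203)
radius 0.05830157382200148 turn deg 71.69944018725943
```

Run:
```python
from h import *
A=np.array([.6087,-.0447]); t=[]
for i in range(12):
    c=cam('wrist'); t.append(bot.get_obs()['torque'][2])
print('tz',np.mean(t),np.std(t))
W=cloud(c); save(c,'w9.png'); X=W[...,:2]-A; r=np.hypot(X[...,0],X[...,1])
b=(r>.088)&(r<.15)&(W[...,2]>.03)&(W[...,2]<.07)&(X[...,1]>0)
d=X[b]; a=np.degrees(np.arctan2(d[:,1],d[:,0])); print(b.sum(),np.percentile(a,[2,25,50,75,98]),np.percentile(r[b],[2,50,98]))
top=b&(W[...,2]>.055); d=X[top]; print(top.sum(),np.degrees(np.arctan2(d[:,1],d[:,0])).mean(),r[top].mean())
for n in('top','scene'):
    k=cam(n)
    for th,z in(('bush',.007),('wide_sleeve',.007),('collet',.007)):
        for q in finder.pinpoint(k,th)[:1]: print(n,th,q['p'],atz(k,q['position'],z))
```

```text
tz 0.17947230695660057 0.028997528546876223
1384 [115.90836964 117.5594868  119.30442269 121.10893082 122.79552722] [0.08830057 0.09449972 0.10054256]
246 119.24438646555306 0.09443017008569679
top bush 0.68 [0.58762959 0.00076306 0.007     ]
top wide_sleeve 0.43 [0.56315652 0.27866634 0.007     ]
top collet 0.43 [0.49424001 0.29472415 0.007     ]
scene bush 0.52 [ 0.59703872 -0.01781719  0.007     ]
scene wide_sleeve 0.72 [ 0.60548111 -0.03178021  0.007     ]
scene collet 0.89 [0.49910091 0.28987885 0.007     ]
```

View pics/w9.png

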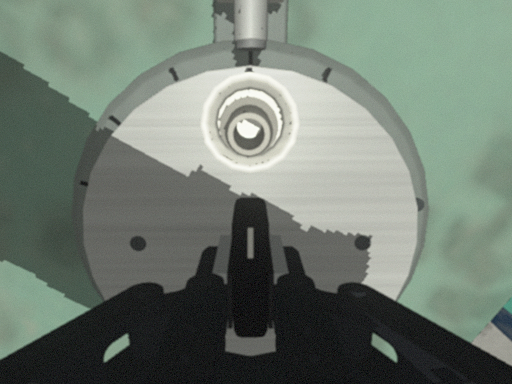

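The bush stands in the nest at (248,125) px, directly facing the sensor at (250,25). The plate mark lines up with the third mark, and the sensor direction of 119.3° matches the tool yaw of 119.5°. Handing in while still holding.

```bash
python3 -c "
from h import *
print(bot.job_done())"
```

```text
the job is handed in; nothing more can be done
None
```

The bush stands fully home in the nest, and I handed the job in with the gripper still holding the knob at the third stop (about 72°), set by angle and camera because the clicks didn't show clearly in the torque readings; the other two parts were left in the tray.

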